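# Blow the seat clean and hold the wax leaf over it

### The arm

A 6-joint arm with a two-finger parallel gripper is mounted at the origin on the work surface. World frame = base frame: x ahead of the robot, y to its left, z up, the work surface at z = 0. Lengths are in m, angles in rad, forces in N, time in s.
With the tool pointing down it reaches from about 0.3 to 0.875 m from the base axis. Payload 6.4 kg.
Tool frame: the origin (TCP) lies midway between the tips of the shut fingers; the grasp point (between the pads) lies 19 mm behind it; z points along the fingers, y is the line along which they close (so a half turn about z gives the same grasp; the last joint's range is limited). The gripper opens to 85 mm and grips with 20 to 120 N. Pads are 22 mm wide; open, the fingers measure 114 mm over their backs; the gripper's body (76 mm by 85 mm) begins 54 mm behind the grasp point. The pads swing forward as they close: fully open they stand 13 mm farther back than shut.
Start: joints at [-1.436, 0.181, 1.607, -0, 1.354, -0.206], TCP at [0.192, -0.542, 0.231] pointing down, gripper open.
Joint ranges: [-2.99, 2.99], [-0.89, 2.07], [0.3, 2.58], [-1.14, 4.28], [0, 2.63], [-3.12, 3.12]. Speed limits (rad/s): [2.57, 2.57, 3.01, 3.14, 3.14, 3.14].

### API

Orientations are given as a unit quaternion [w, x, y, z].
In Python, from bench import ctrl, vision, workorder gives the robot as it stands. The module is installed in compiled form; this text tells all that it offers.
- The arm moves only by the tool servo_tool, never from a script. Its argument "steps" is a list of rows, each an object of numbers: "dx", "dy", "dz": the shift along the world's x, y, z as a fraction of full scale; "wx", "wy", "wz": the turn, a rotation vector about the world's x, y, z as a fraction of full scale. A call has exactly 5 rows; each row is the pose to reach, as a shift and turn from the pose commanded when the call began, turning the shorter way round; what a row does not reach only later rows make up. Full scale, the value 1, is 100 mm for a shift and pi rad for a turn. A row lasts 1/12 s, in which the tool goes at most 41.7 mm and 7.16 degrees, less where a joint would pass 70% of its speed; a pose out of reach is approached as far as the arm can. A call with a number of a shift or a turn outside -1 to 1 is refused whole. A call with a gripper value outside its range is refused whole. "jaw" is the opening, from 0 (shut) to 1 (fully open), set as the call begins (left out, the last holds). The fingers move at their own pace and stop on an object; the grip force is fixed at half the most. Time passes only in rows, so rows that repeat a pose let the fingers close, or fill a call up. It gives the time, the measured TCP pose, the force, the opening and the grip force at its end, in the units of the state.
- ctrl.get_obs(): the state, without advancing time (a new reading comes with each control period).
- vision.camera(name): name is "scene" or "top"; returns a dict with "frame" (420x560x3 uint8, red, green, blue), "vfov" (degrees; the focal length in pixels is half the picture's height over the tangent of half this angle, whatever the lens; pixels are square), "cx", "cy" (the principal point, pixels), "D" ([k1, k2, p1, p2, k3] as OpenCV has them; the pictures are not rectified), "camera_from_world" (4x4, takes a point from world to camera coordinates). Camera axes: x right, y up, looking along -z (the intrinsics and any distortion apply to the point x, -y, -z); pixel columns grow to the right and rows downward; lengths in m; the calibration is good to about 2 mm. A picture is of the moment at which its call begins. There is no depth.
- workorder.hand_in(): hands the job in; it is judged then, once.
The state is a dict: "time_s": time; "q": joint angles; "dq": joint speeds; "joint_efforts": joint torques, N m; "eef_pos": TCP position; "eef_rot": TCP orientation; "wrist_force": force on the tool from outside, world axes, zero at the start; "torque": the same for the moment, N m; "opening": opening from 0.0 (shut) to 1.0 (fully open); "grasp_force": force on a finger pad.
Only numpy, scipy, OpenCV 4.12 (cv2) and the standard library are available. Lean on these libraries where they do the work, as an engineer would, in place of code of your own. Each camera call takes 0.05 s, during which the arm holds its last target. There are 200 camera calls.

### The job

Squeeze the trigger of the clamped blow gun fully to blow the crumbs off the seat and let it spring back out; then take the wax leaf from the cardboard tray, carry it upright over the row of standing wax rods, and hold it hovering about one centimetre above the oblong seat on the turntable, centred, its oblong foot lined up with the seat and never touching it, ready for the joint to be welded. Do not bump the rods or disturb the other two castings in the tray. Finish while still holding the leaf there, quite still: do not put it down or let go.

Things in the scene. Friction and masses are not known exactly. Their poses are not given: they have to be found in the camera images.
- gun: Air blow gun clamped level on its side in a fixed stand, axis 100 mm up. Origin on the table under its 29 mm thick barrel. The nozzle points to -y (tip at y=-120 mm). The black grip runs to -x, from x=-10 to -126 mm (brass fitting to -141). Barrel and stand top out at 118 mm, at x above -25 mm; foot plate 110 x 100 x 12 mm, x above -45 mm. Nothing is above the gun.
- grip_mid (a point): Centre of the fixed black grip bar (26 thick in y, 26 high), at x=-75, y=+18, z=100 mm in the gun's frame; same axes as the gun. The grip's outer face is 13 mm to +y of it; the trigger is on its -y side.
- trigger (a joint): Steel trigger bar, 84 long x 8 thick x 22 high, on a vertical pin at x=-20, y=-22 mm (gun frame), running to -x beside the grip. 0 = sprung out, parallel to the grip; 0.28 rad = squeezed to its stop by the grip. About 9 N at the pad. Pinch grip and trigger together from above, closing along the gun's y: 57 mm over both when out, about 42 when squeezed.
- trigger_pad (a point): Centre of the trigger bar 55 mm from its pin, the place to press; moves with the trigger.
- tray: Fixed open cardboard tray, 260 (x) x 130 (y) x 28 mm high, wall and floor 4 mm; origin under its centre. Three upright red wax castings stand in a row along its x, about 80 mm apart, in any order.
- leaf: Wax leaf, upright, 0.06 to 0.13 kg, 102 mm tall, on an oblong foot 46 (x) x 28 (y) x 12 mm. Above it a flat midrib 24 wide (x) x 18 thick (y) up to 92 mm, with rounded lobes 12 thick on both sides, about 72 wide over all. Origin: centre of the foot's underside, z up, x along the foot. Same front and back. Grip the midrib across its 18 mm thickness.
- leaf_rib (a point): Point in the midrib 70 mm above the leaf's underside, a good place to grip; axes as the leaf.
- rosette: Another wax casting in the tray, to be left alone: round foot 44 mm wide, thin stem and upright flower disc 52 mm wide, 77 mm tall. Origin under its foot.
- bud: Another wax casting in the tray, to be left alone: round pointed bud 40 mm wide, 68 mm tall. Origin under its foot.
- rods: Fixed white foam block 320 (x) x 50 (y) x 40 mm high with a row along x of seven standing red wax rods, 12 mm thick, tops 115 to 140 mm above the table; it stands between the tray and the turntable. Origin under the block's centre.
- turntable: Fixed grey modelling turntable, 200 mm across, 26 mm thick, with a stepped round red wax base (116 mm across) on it that carries an oblong wax block 62 (x) x 44 (y) with its top at 85 mm. Origin under its centre.
- seat (a point): Centre of the oblong seat, level with the top of the block (85 mm above the table): a recess 48 (x) x 30 (y) x 4 mm deep in that top. z up, x along its length; the leaf may stand either way round over it.
Mind the look-alikes: they are no part of the job. What is shaped like the turntable but blue is not meant. Leave any green look-alike of the leaf alone.

How it is judged:
On the way, in this order (a step that is already met when the one before it is completed fails the run):
1. the trigger is squeezed fully (value of joint trigger above 0.23 rad), for 0.2 s.
2. the trigger has sprung back out (value of joint trigger below 0.04 rad), for 0.1 s.
3. the leaf passes upright over the row of rods (y of leaf in the frame of rods between -0.04 and 0.04 m and x of leaf in the frame of rods between -0.18 and 0.18 m and height (world z) of leaf above 0.115 m and angle between leaf's own z axis and vertical below 0.5 rad and contact force between leaf and the fingers above 0.5 N).
At the end, for the whole second after the job is handed in: The leaf is held in the fingers, still and upright (within 0.12 rad), its underside 4 to 18 mm above the top of the seat block, centred over the seat within 6 mm and lined up with it within 0.12 rad (either way round), not touching turntable or seat; the trigger is out (z of leaf in the frame of seat between 0.004 and 0.018 m and horizontal distance between leaf and seat below 0.006 m and angle between the x axis of leaf and the x axis of seat, either way round below 0.12 rad and angle between leaf's own z axis and vertical below 0.12 rad and linear speed of leaf below 0.02 m/s and angular speed of leaf below 0.2 rad/s and contact force between leaf and the fingers above 0.5 N and contact force between leaf and turntable below 0.05 N and value of joint trigger below 0.04 rad); the arm keeps its last pose, push and grip.
It fails at once if the leaf touches the seat or turntable (contact force between leaf and turntable above 0.5 N).
It fails at once if the rods are bumped by the arm or the leaf (contact force between rods and the arm above 3 N or contact force between rods and the fingers above 3 N or contact force between rods and leaf above 3 N).
It fails at once if another casting is shifted by more than 15 mm or knocked over (distance of any of rosette, bud from where it was at the start of the episode above 0.015 m or angle between any of rosette, bud's own z axis and vertical above 0.4 rad).
It fails at once if the leaf is tipped over or dropped flat (angle between leaf's own z axis and vertical above 0.7 rad).
It also fails if it takes over 58 s, if anything falls off the work surface, if the arm or the gripper's body presses on something with over 40 N, if the wrist force passes 120 N, or if a joint passes its speed limit or range.

## Working session

There is one attempt and no reset: what is moved stays moved. The work goes in short steps, Python scripts to look and compute and a tool call to move; the robot and the scene stay as the last step left them, time stands still between calls to the robot, and variables do not carry over. Pictures are saved under pics/ and viewed, at most 10 in all, crops included, and the job is handed in when it is done.

Besides the shell and the picture viewer there is one more tool, called after ">>>" as name(argument=value, ...) on one line, values as JSON. servo_tool: Moves the arm, as the interface text tells. Its arguments: {"type":"object","properties":{"steps":{"type":"array","items":{"type":"object","properties":{"dx":{"type":"number"},"dy":{"type":"number"},"dz":{"type":"number"},"wx":{"type":"number"},"wy":{"type":"number"},"wz":{"type":"number"}}}},"jaw":{"type":"number"}},"required":["steps"]}

```bash
mkdir -p pics; cat > h.py <<'E'
import numpy as np, cv2, pickle
from bench import ctrl, vision, workorder
def grab(tag):
    out={}
    for n in ("scene","top"):
        d=vision.camera(n); out[n]=d
        cv2.imwrite(f"pics/{tag}_{n}.png",cv2.cvtColor(d["frame"],cv2.COLOR_RGB2BGR))
    pickle.dump(out,open(f"{tag}.pkl","wb")); return out
def K(d):
    h=d["frame"].shape[0]; f=h/2/np.tan(np.radians(d["vfov"])/2)
    return np.array([[f,0,d["cx"]],[0,f,d["cy"]],[0,0,1.]])
F=np.diag([1,-1,-1.])
def ray(d,px):
    M=np.array(d["camera_from_world"]); R=M[:3,:3]; t=M[:3,3]
    u=cv2.undistortPoints(np.array([[px]],float),K(d),np.array(d["D"],float))[0,0]
    v=R.T@(F@np.array([u[0],u[1],1])); return -R.T@t, v/np.linalg.norm(v)
def atz(d,px,z):
    o,v=ray(d,px); return o+v*(z-o[2])/v[2]
def tri(d1,p1,d2,p2):
    o1,v1=ray(d1,p1);o2,v2=ray(d2,p2)
    s=np.linalg.lstsq(np.c_[v1,-v2],o2-o1,rcond=None)[0]
    a,b=o1+s[0]*v1,o2+s[1]*v2; return (a+b)/2,np.linalg.norm(a-b)
def proj(d,P):
    M=np.array(d["camera_from_world"]); P=np.atleast_2d(np.array(P,float))
    C=(F@(M[:3,:3]@P.T+M[:3,3:4])).T
    return cv2.projectPoints(C,np.zeros(3),np.zeros(3),K(d),np.array(d["D"],float))[0][:,0]
E
python3 - <<'E'
from h import *
o=grab("a")
for n,d in o.items(): print(n,d["vfov"],d["cx"],d["cy"],d["D"],np.round(ray(d,(280,210)),3).tolist())
a=[cv2.imread(f"pics/a_{n}.png") for n in o]
for n,i in zip(o,a): cv2.imwrite(f"pics/a_{n}_b.png",cv2.resize(i,(800,600),interpolation=cv2.INTER_CUBIC))
print(ctrl.get_obs())
E
```

```text
scene 55.58545857546079 274.70015517768616 210.18818871427052 [-0.1008414  0.         0.         0.         0.       ] [[1.105, -0.34, 0.736], [-0.638, 0.361, -0.68]]
top 43.8560018512155 284.00653532873304 214.81161026575103 [-0.14172339  0.          0.          0.          0.        ] [[0.293, 0.025, 1.327], [0.15, -0.021, -0.988]]
{'time_s': 0.1, 'q': array([-1.43631578e+00,  1.81481479e-01,  1.60789923e+00, -2.30181172e-05,
        1.35384014e+00, -2.06303676e-01]), 'dq': array([ 0.00100543, -0.00093807, -0.00245704, -0.00155824, -0.00033981,
       -0.00010003]), 'joint_efforts': array([ 2.17859514e-05, -4.45881844e+01, -3.52238917e+01, -2.98913974e-04,
        4.15343689e-03,  1.13148343e-05]), 'eef_pos': array([ 0.19211828, -0.54141735,  0.23047022]), 'eef_rot': array([-8.13972988e-04,  9.85517605e-01,  1.69571188e-01,  1.79991337e-05]), 'wrist_force': array([-0.09242354, -0.36328631,  0.07873367]), 'torque': array([ 0.01739601,  0.05848729, -0.03867603]), 'grasp_force': 0.0, 'opening': 0.995192561502707}
```

View pics/a_scene_b.png

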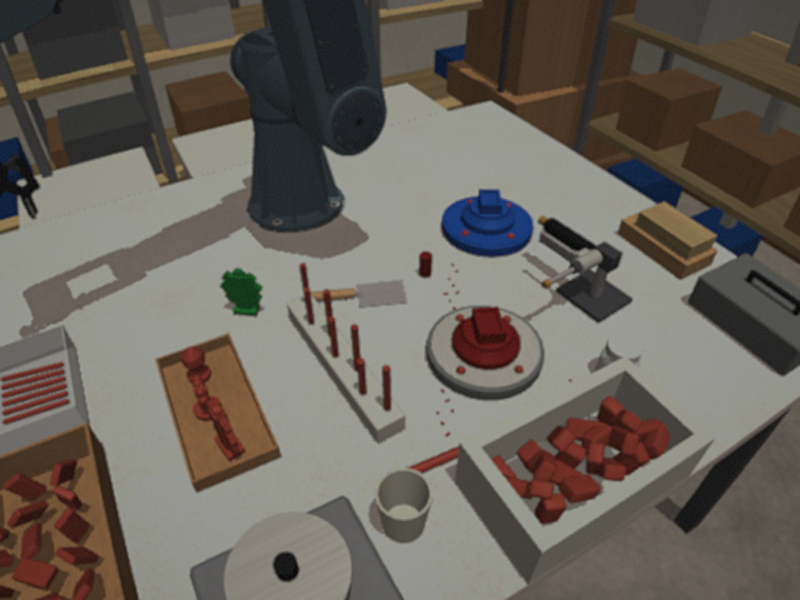

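View pics/a_top_b.png

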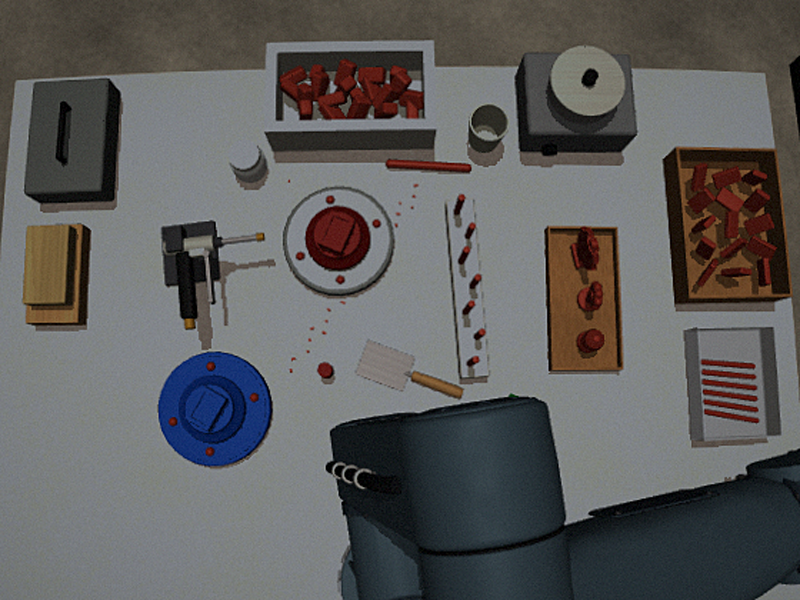

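The scene view shows the red turntable at about (487,345), the gun at (580,260), and the tray at (215,410) with the leaf nearest the camera at (225,440). In the top view the gun is at (195,255), the seat at (338,235), the rods at (467,285) and the leaf at (585,250). I'll enlarge these areas.

```bash
python3 - <<'E'
from h import *
def tile(n,x0,y0,w,h,s):
    i=cv2.imread(f"pics/a_{n}.png")[y0:y0+h,x0:x0+w]
    i=cv2.convertScaleAbs(i,alpha=1.5)
    i=cv2.resize(i,None,fx=s,fy=s,interpolation=cv2.INTER_CUBIC)
    for k in range(0,w,10): cv2.line(i,(k*s,0),(k*s,6 if k%50 else 14),(0,255,0),1); 
    for k in range(0,h,10): cv2.line(i,(0,k*s),(6 if k%50 else 14,k*s),(0,255,0),1)
    return i
cv2.imwrite("pics/c1.png",np.hstack([tile("top",105,145,90,100,4),tile("scene",370,145,100,100,4)]))
cv2.imwrite("pics/c2.png",np.hstack([tile("top",195,125,85,90,4),tile("scene",290,205,100,90,4)]))
cv2.imwrite("pics/c3.png",np.hstack([tile("top",375,150,70,115,5),tile("scene",105,230,90,115,5)]))
E
```

```text
(no output)
```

View pics/c1.png

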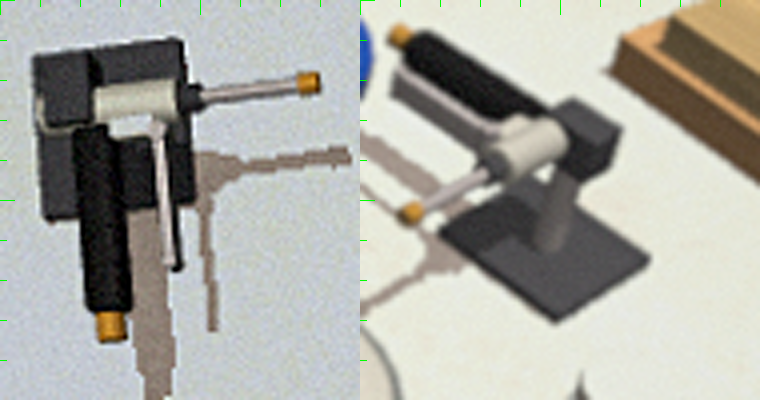

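View pics/c2.png

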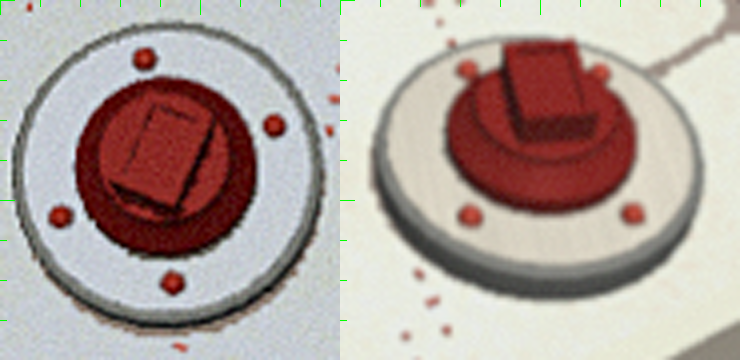

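View pics/c3.png

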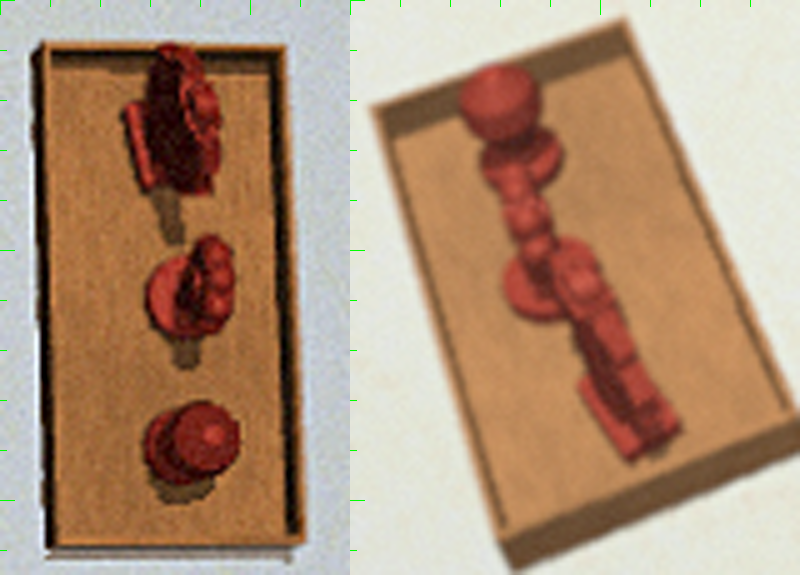

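The gun is clear: nozzle tip at top (185,165) and scene (380,199), fitting end at (133,230) and (377,154). The block's top corners and the leaf's foot edges can be read too. Next I fit models to the points of both views and overlay them to check.

```bash
cat > fit.py <<'E'
from h import *
from scipy.optimize import least_squares
def fit(o,pts,x0,zfree=False):
    def res(p,full=False):
        c,s=np.cos(p[2]),np.sin(p[2]); r=[]
        for n,px,m in pts:
            P=[p[0]+c*m[0]-s*m[1],p[1]+s*m[0]+c*m[1],m[2]+(p[3] if zfree else 0)]
            r.append(proj(o[n],P)[0]-px)
        return np.array(r) if full else np.ravel(r)
    s=least_squares(res,x0+([0.] if zfree else []),loss="soft_l1",x_scale=.01); return s.x,res(s.x,True)
def T(ox,oy,s,u,v,c0=0): return np.array([ox+(u-c0)/s,oy+v/s])
E
python3 - <<'E'
from fit import *
o=pickle.load(open("a.pkl","rb"))
g=lambda u,v:T(105,145,4,u,v)-.4; gs=lambda u,v:T(370,145,4,u,v,360)-.4
gun=[("top",g(320,82),(0,-.12,.1)),("top",g(112,341),(-.141,.018,.1)),("top",g(168,264),(-.104,-.022,.111)),
("top",g(180,40),(.065,-.05,.012)),("top",g(33,57),(.065,.05,.012)),("top",g(43,220),(-.045,.05,.012)),("top",g(193,203),(-.045,-.05,.012)),
("scene",gs(402,216),(0,-.12,.1)),("scene",gs(390,35),(-.141,.018,.1)),("scene",gs(400,68),(-.104,-.022,.111)),
("scene",gs(557,315),(.065,-.05,.012)),("scene",gs(650,260),(.065,.05,.012)),("scene",gs(440,232),(-.045,-.05,.012))]
for zf in (0,1):
    p,r=fit(o,gun,[.55,.4,0.],zf); print("gun",p.round(4)); 
print(r.round(1).tolist())
b=lambda u,v:T(195,125,4,u,v)-.4; bs=lambda u,v:T(290,205,4,u,v,340)-.4
blk=[("top",b(152,103),(.031,.022,.085)),("top",b(214,122),(.031,-.022,.085)),("top",b(174,207),(-.031,-.022,.085)),("top",b(112,184),(-.031,.022,.085)),
("scene",bs(503,45),(-.031,-.022,.085)),("scene",bs(573,40),(-.031,.022,.085)),("scene",bs(597,113),(.031,.022,.085)),("scene",bs(525,123),(.031,-.022,.085))]
for zf in (0,1):
    p,r=fit(o,blk,[.6,.1,-.4],zf); print("blk",p.round(4))
print(r.round(1).tolist())
# turntable disc centre cross-check (disc top z=.026)
print("disc",atz(o["top"],b(167,166),.026).round(4), atz(o["scene"],bs(540,152),.026).round(4))
l=lambda u,v:T(375,150,5,u,v)-.4; ls=lambda u,v:T(105,230,5,u,v,350)-.4
leaf=[("top",l(125,105),(.023,.014,.016)),("top",l(147,192),(-.023,.014,.016)),("top",l(213,192),(-.023,-.014,.016)),
("scene",ls(580,375),(-.023,-.014,.016)),("scene",ls(630,455),(.023,-.014,.016)),("scene",ls(680,425),(.023,.014,.016))]
for k in (leaf[:2]+leaf[3:],leaf):
    p,r=fit(o,k,[.6,-.35,.2]); print("leaf",p.round(4),r.round(1).tolist())
ty=[("top",l(40,43),(.13,.065,.028)),("top",l(287,43),(.13,-.065,.028)),("top",l(303,545),(-.13,-.065,.028)),("top",l(48,547),(-.13,.065,.028)),
("scene",ls(627,18),(-.13,.065,.028)),("scene",ls(372,107),(-.13,-.065,.028)),("scene",ls(500,540),(.13,-.065,.028)),]
for zf in (0,1):
    p,r=fit(o,ty,[.55,-.35,.0],zf); print("tray",p.round(4))
print(r.round(1).tolist())
E
```

```text
gun [0.5782 0.3648 0.2007]
gun [ 0.5776  0.3667  0.1956 -0.0028]
[[-8.5, -2.6], [-2.1, 1.1], [-3.6, 1.2], [1.8, -2.1], [1.5, 1.8], [5.8, 1.6], [5.9, -2.4], [8.4, 0.3], [1.8, -0.7], [1.4, -0.8], [-0.1, 2.0], [-2.2, -1.3], [-4.2, 1.2]]
blk [ 0.604   0.1063 -0.4118]
blk [ 0.6027  0.1078 -0.4088 -0.0053]
[[-1.1, -2.6], [-0.2, -0.7], [-0.1, 0.8], [-1.1, -0.1], [-0.9, 0.2], [-0.3, 0.1], [-0.2, 0.5], [-1.1, -0.5]]
disc [0.6062 0.1073 0.026 ] [0.6099 0.1045 0.026 ]
leaf [ 0.573  -0.3328  0.1696] [[-0.3, -0.9], [-0.8, -1.3], [-1.2, 0.5], [-1.4, -0.8], [0.4, -1.9]]
leaf [ 0.5718 -0.3335  0.181 ] [[-0.1, -0.4], [-0.4, -0.8], [-3.4, -2.8], [-1.8, 0.3], [-1.8, -1.1], [-0.1, -2.3]]
tray [ 0.4921 -0.3319 -0.0212]
tray [ 0.4913 -0.3325 -0.0223 -0.0042]
[[-0.2, -0.0], [-0.8, 0.7], [0.0, -0.2], [0.9, -0.4], [0.5, -0.3], [-0.0, -0.0], [-0.4, 0.1]]
```

```bash
python3 - <<'E'
from fit import *
o=pickle.load(open("a.pkl","rb"))
g=lambda u,v:T(105,145,4,u,v)-.4; gs=lambda u,v:T(370,145,4,u,v,360)-.4
t,s=o["top"],o["scene"]
for n,a,b in (("nozzle",g(320,82),gs(402,216)),("fitting",g(112,341),gs(390,35)),("trig",g(168,264),gs(400,68)),
 ("p+-",g(180,40),gs(557,315)),("p++",g(33,57),gs(650,260)),("p--",g(193,203),gs(440,232))):
    P,e=tri(t,a,s,b); print(n,P.round(4),round(e,4), atz(t,a,.1).round(3),atz(s,b,.1).round(3))
b=lambda u,v:T(195,125,4,u,v)-.4; bs=lambda u,v:T(290,205,4,u,v,340)-.4
blk=[("top",b(214,122),(.031,-.022,.085)),("top",b(174,207),(-.031,-.022,.085)),("top",b(112,184),(-.031,.022,.085)),
("scene",bs(503,45),(-.031,-.022,.085)),("scene",bs(573,40),(-.031,.022,.085)),("scene",bs(597,113),(.031,.022,.085)),("scene",bs(525,123),(.031,-.022,.085))]
for zf in (0,1):
    p,r=fit(o,blk,[.6,.1,-.4],zf); print("blk",p.round(4))
print(r.round(1).tolist())
E
```

```text
nozzle [0.5931 0.2277 0.1012] 0.0005 [0.593 0.228 0.1  ] [0.592 0.229 0.1  ]
fitting [0.4376 0.3505 0.0983] 0.0027 [0.438 0.351 0.1  ] [0.439 0.347 0.1  ]
trig [0.4827 0.3164 0.1101] 0.0014 [0.484 0.318 0.1  ] [0.473 0.328 0.1  ]
p+- [0.6458 0.3352 0.0093] 0.0007 [0.621 0.314 0.1  ] [0.703 0.251 0.1  ]
p++ [0.637  0.4329 0.0068] 0.0006 [0.613 0.404 0.1  ] [0.697 0.334 0.1  ]
p-- [0.5395 0.3269 0.0025] 0.0029 [0.521 0.304 0.1  ] [0.615 0.24  0.1  ]
blk [ 0.6047  0.1065 -0.4049]
blk [ 0.6033  0.108  -0.3996 -0.0047]
[[-0.3, -1.1], [0.0, 0.5], [-1.1, -0.3], [-0.7, 0.2], [-0.2, 0.0], [0.2, 0.4], [-0.7, -0.5]]
```

Triangulated gun: origin (0.580, 0.347), yaw 0.106; nozzle height came out at 101 mm, against 100 given. Pinch point is (0.504, 0.349). The leaf is at (0.573, −0.333), yaw about 0.175. The seat is at (0.604, 0.107), yaw −0.405. Moving to the gun.

>>> servo_tool(steps=[{"dx": 0.1, "dy": 0.2}, {"dx": 0.2, "dy": 0.4}, {"dx": 0.3, "dy": 0.6}, {"dx": 0.4, "dy": 0.8}, {"dx": 0.5, "dy": 1.0}], jaw=1)

```text
$.steps[0]: bad value
```

>>> servo_tool(steps=[{"dx": 0.1, "dy": 0.2}, {"dx": 0.2, "dy": 0.4}, {"dx": 0.3, "dy": 0.6}, {"dx": 0.4, "dy": 0.8}, {"dx": 0.5, "dy": 1.0}])

```text
$.steps[0]: bad value
```

>>> servo_tool(steps=[{"dx": 0.1, "dy": 0.2}, {"dx": 0.2, "dy": 0.4}, {"dx": 0.3, "dy": 0.6}, {"dx": 0.4, "dy": 0.8}, {"dx": 0.5, "dy": 1.0}])

```text
$.steps[0]: bad value
```

>>> servo_tool(steps=[{"dx": 0.05, "dy": 0.2, "wz": -0.015}, {"dx": 0.1, "dy": 0.4, "wz": -0.03}, {"dx": 0.15, "dy": 0.6, "wz": -0.045}, {"dx": 0.2, "dy": 0.8, "wz": -0.06}, {"dx": 0.27, "dy": 1.0, "wz": -0.075}])

```text
$.steps[0]: bad value
```

>>> servo_tool(steps=[{"dx": 0.1, "dy": 0.2, "dz": 0, "wx": 0, "wy": 0, "wz": 0}, {"dx": 0.2, "dy": 0.4, "dz": 0, "wx": 0, "wy": 0, "wz": 0}, {"dx": 0.3, "dy": 0.6, "dz": 0, "wx": 0, "wy": 0, "wz": 0}, {"dx": 0.4, "dy": 0.8, "dz": 0, "wx": 0, "wy": 0, "wz": 0}, {"dx": 0.5, "dy": 1.0, "dz": 0, "wx": 0, "wy": 0, "wz": 0}], jaw=1)

```text
time_s: 0.52
eef_pos: [0.2424, -0.4407, 0.2308]
eef_rot: [-0.0, 0.986, 0.169, -0.0]
wrist_force: [0.4, -0.8, -0.4]
opening: 1.001
grasp_force: 0.0
```

>>> servo_tool(steps=[{"dx": 0.1, "dy": 0.2, "dz": 0, "wx": 0, "wy": 0, "wz": 0}, {"dx": 0.2, "dy": 0.4, "dz": 0, "wx": 0, "wy": 0, "wz": 0}, {"dx": 0.3, "dy": 0.6, "dz": 0, "wx": 0, "wy": 0, "wz": 0}, {"dx": 0.4, "dy": 0.8, "dz": 0, "wx": 0, "wy": 0, "wz": 0}, {"dx": 0.5, "dy": 1.0, "dz": 0, "wx": 0, "wy": 0, "wz": 0}])

```text
time_s: 0.93
eef_pos: [0.2924, -0.3407, 0.2309]
eef_rot: [-0.0, 0.986, 0.169, -0.0]
wrist_force: [0.5, 0.8, 0.3]
opening: 0.999
grasp_force: 0.0
```

>>> servo_tool(steps=[{"dx": 0.1, "dy": 0.2, "dz": 0, "wx": 0, "wy": 0, "wz": 0}, {"dx": 0.2, "dy": 0.4, "dz": 0, "wx": 0, "wy": 0, "wz": 0}, {"dx": 0.3, "dy": 0.6, "dz": 0, "wx": 0, "wy": 0, "wz": 0}, {"dx": 0.4, "dy": 0.8, "dz": 0, "wx": 0, "wy": 0, "wz": 0}, {"dx": 0.5, "dy": 1.0, "dz": 0, "wx": 0, "wy": 0, "wz": 0}])

```text
time_s: 1.35
eef_pos: [0.3424, -0.2407, 0.231]
eef_rot: [-0.0, 0.986, 0.169, -0.0]
wrist_force: [0.2, -0.3, 0.1]
opening: 1.002
grasp_force: 0.0
```

>>> servo_tool(steps=[{"dx": 0.06, "dy": 0.2, "dz": 0, "wx": 0, "wy": 0, "wz": -0.015}, {"dx": 0.12, "dy": 0.4, "dz": 0, "wx": 0, "wy": 0, "wz": -0.03}, {"dx": 0.18, "dy": 0.6, "dz": 0, "wx": 0, "wy": 0, "wz": -0.045}, {"dx": 0.24, "dy": 0.8, "dz": 0, "wx": 0, "wy": 0, "wz": -0.06}, {"dx": 0.3, "dy": 1.0, "dz": 0, "wx": 0, "wy": 0, "wz": -0.075}])

```text
time_s: 1.77
eef_pos: [0.3721, -0.1408, 0.231]
eef_rot: [-0.0, 0.999, 0.051, -0.0]
wrist_force: [0.2, 1.0, 0.8]
opening: 0.998
grasp_force: 0.0
```

>>> servo_tool(steps=[{"dx": 0.06, "dy": 0.2, "dz": 0, "wx": 0, "wy": 0, "wz": 0}, {"dx": 0.12, "dy": 0.4, "dz": 0, "wx": 0, "wy": 0, "wz": 0}, {"dx": 0.18, "dy": 0.6, "dz": 0, "wx": 0, "wy": 0, "wz": 0}, {"dx": 0.24, "dy": 0.8, "dz": 0, "wx": 0, "wy": 0, "wz": 0}, {"dx": 0.3, "dy": 1.0, "dz": 0, "wx": 0, "wy": 0, "wz": 0}])

```text
time_s: 2.18
eef_pos: [0.4021, -0.0408, 0.231]
eef_rot: [-0.0, 0.999, 0.053, -0.0]
wrist_force: [0.7, -0.1, 0.9]
opening: 0.997
grasp_force: 0.0
```

>>> servo_tool(steps=[{"dx": 0.06, "dy": 0.2, "dz": 0, "wx": 0, "wy": 0, "wz": 0}, {"dx": 0.12, "dy": 0.4, "dz": 0, "wx": 0, "wy": 0, "wz": 0}, {"dx": 0.18, "dy": 0.6, "dz": 0, "wx": 0, "wy": 0, "wz": 0}, {"dx": 0.24, "dy": 0.8, "dz": 0, "wx": 0, "wy": 0, "wz": 0}, {"dx": 0.3, "dy": 1.0, "dz": 0, "wx": 0, "wy": 0, "wz": 0}])

```text
time_s: 2.6
eef_pos: [0.4321, 0.0592, 0.231]
eef_rot: [-0.0, 0.999, 0.053, -0.0]
wrist_force: [0.4, -0.1, 0.2]
opening: 1.002
grasp_force: 0.0
```

>>> servo_tool(steps=[{"dx": 0.06, "dy": 0.2, "dz": 0, "wx": 0, "wy": 0, "wz": 0}, {"dx": 0.12, "dy": 0.4, "dz": 0, "wx": 0, "wy": 0, "wz": 0}, {"dx": 0.18, "dy": 0.6, "dz": 0, "wx": 0, "wy": 0, "wz": 0}, {"dx": 0.24, "dy": 0.8, "dz": 0, "wx": 0, "wy": 0, "wz": 0}, {"dx": 0.3, "dy": 1.0, "dz": 0, "wx": 0, "wy": 0, "wz": 0}])

```text
time_s: 3.02
eef_pos: [0.4621, 0.1592, 0.2309]
eef_rot: [0.0, 0.999, 0.053, -0.0]
wrist_force: [0.5, 0.1, -0.3]
opening: 1.0
grasp_force: 0.0
```

>>> servo_tool(steps=[{"dx": 0.06, "dy": 0.2, "dz": 0, "wx": 0, "wy": 0, "wz": 0}, {"dx": 0.12, "dy": 0.4, "dz": 0, "wx": 0, "wy": 0, "wz": 0}, {"dx": 0.18, "dy": 0.6, "dz": 0, "wx": 0, "wy": 0, "wz": 0}, {"dx": 0.24, "dy": 0.8, "dz": 0, "wx": 0, "wy": 0, "wz": 0}, {"dx": 0.3, "dy": 1.0, "dz": 0, "wx": 0, "wy": 0, "wz": 0}])

```text
time_s: 3.43
eef_pos: [0.492, 0.2591, 0.2308]
eef_rot: [0.0, 0.999, 0.053, -0.0]
wrist_force: [-0.3, 0.4, 0.4]
opening: 1.0
grasp_force: 0.0
```

>>> servo_tool(steps=[{"dx": 0.03, "dy": 0.25, "dz": 0, "wx": 0, "wy": 0, "wz": 0}, {"dx": 0.06, "dy": 0.5, "dz": 0, "wx": 0, "wy": 0, "wz": 0}, {"dx": 0.09, "dy": 0.7, "dz": 0, "wx": 0, "wy": 0, "wz": 0}, {"dx": 0.12, "dy": 0.9, "dz": 0, "wx": 0, "wy": 0, "wz": 0}, {"dx": 0.12, "dy": 0.9, "dz": 0, "wx": 0, "wy": 0, "wz": 0}])

```text
time_s: 3.85
eef_pos: [0.5038, 0.351, 0.2306]
eef_rot: [-0.001, 0.999, 0.054, -0.0]
wrist_force: [0.1, 0.3, -0.3]
opening: 0.998
grasp_force: 0.0
```

>>> servo_tool(steps=[{"dx": 0, "dy": 0, "dz": -0.25, "wx": 0, "wy": 0, "wz": 0}, {"dx": 0, "dy": 0, "dz": -0.5, "wx": 0, "wy": 0, "wz": 0}, {"dx": 0, "dy": 0, "dz": -0.75, "wx": 0, "wy": 0, "wz": 0}, {"dx": 0, "dy": 0, "dz": -0.9, "wx": 0, "wy": 0, "wz": 0}, {"dx": 0, "dy": 0, "dz": -0.95, "wx": 0, "wy": 0, "wz": 0}])

```text
time_s: 4.27
eef_pos: [0.5019, 0.3465, 0.1325]
eef_rot: [0.001, 0.999, 0.052, -0.003]
wrist_force: [-0.8, -0.3, -0.9]
opening: 1.0
grasp_force: 0.0
```

```bash
python3 - <<'E'
from h import *
o=grab("b")
a=[]
for n,(x0,y0) in (("top",(95,145)),("scene",(360,130))):
    a.append(cv2.resize(cv2.convertScaleAbs(cv2.imread(f"pics/b_{n}.png")[y0:y0+100,x0:x0+100],alpha=1.6),(400,400),interpolation=cv2.INTER_CUBIC))
cv2.imwrite("pics/b_c.png",np.hstack(a))
E
```

```text
(no output)
```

View pics/b_c.png

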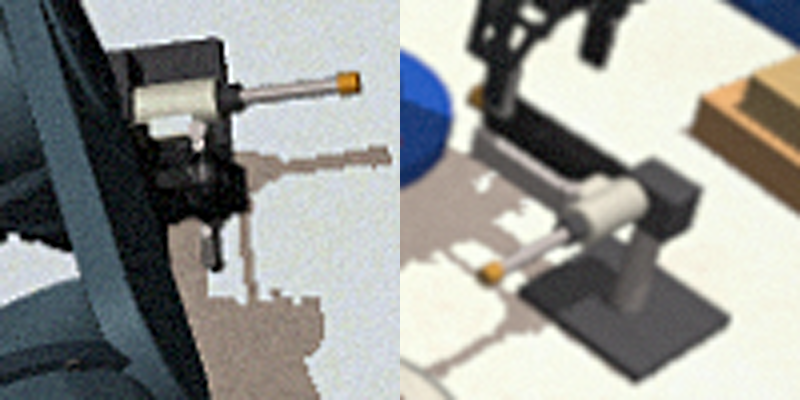

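The crop shows the fingers hovering over the grip, near-finger tip at about (505,112) and far tip at (600,65). I'll check these against the projection.

```bash
python3 - <<'E'
from h import *
o=pickle.load(open("b.pkl","rb")); s=o["scene"]
c=ctrl.get_obs(); e=c["eef_pos"]; print(e,c["wrist_force"],c["eef_rot"].round(4))
u=np.array([.106,-.994,0])
for sg in (1,-1):
    for r in (.0425,.057): print(sg,r,(((proj(s,e+sg*r*u+[0,0,.013])[0]-[360,130])*4)+[400,0]).round(0))
G=np.array([.58,.347,0]); R=np.array([[.9943,-.1063,0],[.1063,.9943,0],[0,0,1]])
for m in ((-.104,-.022,.111),(-.104,-.026,.111),(-.126,.005,.113),(-.126,.031,.113),(-.045,.005,.113),(0,-.12,.1),(-.04,-.026,.111)):
    P=G+R@m; print(m,P.round(3),(((proj(s,P)[0]-[360,130])*4)+[400,0]).round(0),((proj(o["top"],P)[0]-[95,145])*4).round(0))
E
```

```text
[0.50335685 0.34724877 0.13499184] [-0.76682749 -0.04356094  0.67249777] [ 6.000e-04  9.986e-01  5.240e-02 -1.400e-03]
1 0.0425 [499. 104.]
1 0.057 [483. 111.]
-1 0.0425 [587.  62.]
-1 0.057 [601.  55.]
(-0.104, -0.022, 0.111) [0.479 0.314 0.111] [471. 124.] [209. 268.]
(-0.104, -0.026, 0.111) [0.479 0.31  0.111] [467. 126.] [215. 267.]
(-0.126, 0.005, 0.113) [0.454 0.339 0.113] [476.  92.] [166. 309.]
(-0.126, 0.031, 0.113) [0.451 0.364 0.113] [502.  80.] [123. 315.]
(-0.045, 0.005, 0.113) [0.535 0.347 0.113] [566. 151.] [155. 175.]
(0, -0.12, 0.1) [0.593 0.228 0.1  ] [479. 276.] [358.  81.]
(-0.04, -0.026, 0.111) [0.543 0.317 0.111] [539. 174.] [206. 161.]
```

The projections agree with the picture, so I descend and squeeze.

>>> servo_tool(steps=[{"dx": 0, "dy": 0, "dz": -0.15, "wx": 0, "wy": 0, "wz": 0}, {"dx": 0, "dy": 0, "dz": -0.3, "wx": 0, "wy": 0, "wz": 0}, {"dx": 0, "dy": 0, "dz": -0.45, "wx": 0, "wy": 0, "wz": 0}, {"dx": 0, "dy": 0, "dz": -0.55, "wx": 0, "wy": 0, "wz": 0}, {"dx": 0, "dy": 0, "dz": -0.6, "wx": 0, "wy": 0, "wz": 0}])

```text
time_s: 4.78
eef_pos: [0.5043, 0.3479, 0.0761]
eef_rot: [0.0, 0.999, 0.052, -0.0]
wrist_force: [0.1, -0.3, 0.1]
opening: 1.0
grasp_force: 0.0
```

>>> servo_tool(steps=[{"dx": 0, "dy": 0, "dz": 0, "wx": 0, "wy": 0, "wz": 0}, {"dx": 0, "dy": 0, "dz": 0, "wx": 0, "wy": 0, "wz": 0}, {"dx": 0, "dy": 0, "dz": 0, "wx": 0, "wy": 0, "wz": 0}, {"dx": 0, "dy": 0, "dz": 0, "wx": 0, "wy": 0, "wz": 0}, {"dx": 0, "dy": 0, "dz": 0, "wx": 0, "wy": 0, "wz": 0}], jaw=0.45)

```text
time_s: 5.2
eef_pos: [0.5055, 0.3485, 0.0788]
eef_rot: [-0.0, 0.999, 0.053, 0.001]
wrist_force: [-1.5, -0.6, 5.8]
opening: 0.491
grasp_force: 60.1
```

>>> servo_tool(steps=[{"dx": 0, "dy": 0, "dz": 0, "wx": 0, "wy": 0, "wz": 0}, {"dx": 0, "dy": 0, "dz": 0, "wx": 0, "wy": 0, "wz": 0}, {"dx": 0, "dy": 0, "dz": 0, "wx": 0, "wy": 0, "wz": 0}, {"dx": 0, "dy": 0, "dz": 0, "wx": 0, "wy": 0, "wz": 0}, {"dx": 0, "dy": 0, "dz": 0, "wx": 0, "wy": 0, "wz": 0}])

```text
time_s: 5.62
eef_pos: [0.5055, 0.3485, 0.0788]
eef_rot: [-0.0, 0.999, 0.053, 0.002]
wrist_force: [-1.3, -0.5, 5.2]
opening: 0.494
grasp_force: 60.1
```

The fingers stopped at 42 mm with 60 N, so the trigger is fully squeezed. Release and lift.

>>> servo_tool(steps=[{"dx": 0, "dy": 0, "dz": 0, "wx": 0, "wy": 0, "wz": 0}, {"dx": 0, "dy": 0, "dz": 0, "wx": 0, "wy": 0, "wz": 0}, {"dx": 0, "dy": 0, "dz": 0, "wx": 0, "wy": 0, "wz": 0}, {"dx": 0, "dy": 0, "dz": 0, "wx": 0, "wy": 0, "wz": 0}, {"dx": 0, "dy": 0, "dz": 0, "wx": 0, "wy": 0, "wz": 0}], jaw=1)

```text
time_s: 6.03
eef_pos: [0.5048, 0.3486, 0.0772]
eef_rot: [-0.001, 0.999, 0.053, 0.001]
wrist_force: [0.4, -0.4, 0.0]
opening: 0.999
grasp_force: 0.0
```

>>> servo_tool(steps=[{"dx": 0, "dy": 0, "dz": 0, "wx": 0, "wy": 0, "wz": 0}, {"dx": 0, "dy": 0, "dz": 0, "wx": 0, "wy": 0, "wz": 0}, {"dx": 0, "dy": 0, "dz": 0.1, "wx": 0, "wy": 0, "wz": 0}, {"dx": 0, "dy": 0, "dz": 0.3, "wx": 0, "wy": 0, "wz": 0}, {"dx": 0, "dy": 0, "dz": 0.5, "wx": 0, "wy": 0, "wz": 0}])

```text
time_s: 6.45
eef_pos: [0.5035, 0.3479, 0.1267]
eef_rot: [0.0, 0.999, 0.053, -0.001]
wrist_force: [0.5, -0.0, 0.4]
opening: 1.001
grasp_force: 0.0
```

>>> servo_tool(steps=[{"dx": 0, "dy": 0, "dz": 0.25, "wx": 0, "wy": 0, "wz": 0}, {"dx": 0, "dy": 0, "dz": 0.5, "wx": 0, "wy": 0, "wz": 0}, {"dx": 0, "dy": 0, "dz": 0.75, "wx": 0, "wy": 0, "wz": 0}, {"dx": 0, "dy": 0, "dz": 1, "wx": 0, "wy": 0, "wz": 0}, {"dx": 0, "dy": 0, "dz": 1, "wx": 0, "wy": 0, "wz": 0}])

```text
time_s: 6.87
eef_pos: [0.507, 0.3495, 0.2337]
eef_rot: [-0.002, 0.999, 0.053, 0.005]
wrist_force: [1.0, -0.6, 0.7]
opening: 0.997
grasp_force: 0.0
```

```bash
python3 - <<'E'
from h import *
o=pickle.load(open("a.pkl","rb")); t=o["top"]
# rods block ends (b-picture /1.42857)
for u,v in ((445,200),(478,200),(458,378),(489,378)): print(atz(t,(u*.7,v*.7),.04).round(3))
c=ctrl.get_obs(); print(c["eef_pos"],c["q"].round(2))
E
```

```text
[ 0.668 -0.086  0.04 ]
[ 0.668 -0.145  0.04 ]
[ 0.351 -0.099  0.04 ]
[ 0.35  -0.153  0.04 ]
[0.50700452 0.34951134 0.23369978] [0.41 0.26 1.51 0.   1.36 1.88]
```

>>> servo_tool(steps=[{"dx": 0.02, "dy": -0.2, "dz": 0, "wx": 0, "wy": 0, "wz": 0}, {"dx": 0.04, "dy": -0.4, "dz": 0, "wx": 0, "wy": 0, "wz": 0}, {"dx": 0.06, "dy": -0.6, "dz": 0, "wx": 0, "wy": 0, "wz": 0}, {"dx": 0.08, "dy": -0.8, "dz": 0, "wx": 0, "wy": 0, "wz": 0}, {"dx": 0.1, "dy": -1, "dz": 0, "wx": 0, "wy": 0, "wz": 0}])

```text
time_s: 7.28
eef_pos: [0.514, 0.2473, 0.2265]
eef_rot: [-0.0, 0.999, 0.053, 0.0]
wrist_force: [0.2, 0.0, -0.4]
opening: 1.002
grasp_force: 0.0
```

>>> servo_tool(steps=[{"dx": 0.02, "dy": -0.2, "dz": 0, "wx": 0, "wy": 0, "wz": 0}, {"dx": 0.04, "dy": -0.4, "dz": 0, "wx": 0, "wy": 0, "wz": 0}, {"dx": 0.06, "dy": -0.6, "dz": 0, "wx": 0, "wy": 0, "wz": 0}, {"dx": 0.08, "dy": -0.8, "dz": 0, "wx": 0, "wy": 0, "wz": 0}, {"dx": 0.1, "dy": -1, "dz": 0, "wx": 0, "wy": 0, "wz": 0}])

```text
time_s: 7.7
eef_pos: [0.5241, 0.1472, 0.2266]
eef_rot: [-0.0, 0.999, 0.053, 0.0]
wrist_force: [-0.2, -0.7, 0.3]
opening: 1.0
grasp_force: 0.0
```

>>> servo_tool(steps=[{"dx": 0.02, "dy": -0.2, "dz": 0, "wx": 0, "wy": 0, "wz": 0}, {"dx": 0.04, "dy": -0.4, "dz": 0, "wx": 0, "wy": 0, "wz": 0}, {"dx": 0.06, "dy": -0.6, "dz": 0, "wx": 0, "wy": 0, "wz": 0}, {"dx": 0.08, "dy": -0.8, "dz": 0, "wx": 0, "wy": 0, "wz": 0}, {"dx": 0.1, "dy": -1, "dz": 0, "wx": 0, "wy": 0, "wz": 0}])

```text
time_s: 8.12
eef_pos: [0.5341, 0.0472, 0.2266]
eef_rot: [-0.0, 0.999, 0.053, 0.0]
wrist_force: [0.4, 0.0, 1.0]
opening: 1.001
grasp_force: 0.0
```

>>> servo_tool(steps=[{"dx": 0.02, "dy": -0.2, "dz": 0, "wx": 0, "wy": 0, "wz": 0}, {"dx": 0.04, "dy": -0.4, "dz": 0, "wx": 0, "wy": 0, "wz": 0}, {"dx": 0.06, "dy": -0.6, "dz": 0, "wx": 0, "wy": 0, "wz": 0}, {"dx": 0.08, "dy": -0.8, "dz": 0, "wx": 0, "wy": 0, "wz": 0}, {"dx": 0.1, "dy": -1, "dz": 0, "wx": 0, "wy": 0, "wz": 0}])

```text
time_s: 8.53
eef_pos: [0.5441, -0.0528, 0.2266]
eef_rot: [-0.0, 0.999, 0.053, 0.0]
wrist_force: [0.4, 0.3, -0.3]
opening: 1.0
grasp_force: 0.0
```

>>> servo_tool(steps=[{"dx": 0.02, "dy": -0.2, "dz": 0, "wx": 0, "wy": 0, "wz": 0}, {"dx": 0.04, "dy": -0.4, "dz": 0, "wx": 0, "wy": 0, "wz": 0}, {"dx": 0.06, "dy": -0.6, "dz": 0, "wx": 0, "wy": 0, "wz": 0}, {"dx": 0.08, "dy": -0.8, "dz": 0, "wx": 0, "wy": 0, "wz": 0}, {"dx": 0.1, "dy": -1, "dz": 0, "wx": 0, "wy": 0, "wz": 0}])

```text
time_s: 8.95
eef_pos: [0.5541, -0.1528, 0.2266]
eef_rot: [0.0, 0.999, 0.053, 0.0]
wrist_force: [0.4, 1.5, -0.1]
opening: 1.002
grasp_force: 0.0
```

```bash
python3 - <<'E'
from h import *
print(ctrl.get_obs()["eef_pos"])
# enlarged leaf crops from the first pictures with tick grid and wire overlay
o=pickle.load(open("a.pkl","rb")); p=(.5725,-.333,.175)
c,s=np.cos(p[2]),np.sin(p[2]); R=np.array([[c,-s,0],[s,c,0],[0,0,1]]); G=np.array([p[0],p[1],.004])
def box(x,y,z0,z1): return [np.array([[a*x,b*y,z] for a,b in((1,1),(1,-1),(-1,-1),(-1,1),(1,1))]) for z in(z0,z1)]
out=[]
for n,(x0,y0) in (("top",(391,153)),("scene",(145,275))):
    i=cv2.imread(f"pics/a_{n}.png")[y0:y0+48,x0:x0+48]; i=cv2.convertScaleAbs(cv2.resize(i,(384,384),interpolation=cv2.INTER_CUBIC),alpha=1.7)
    j=i.copy()
    for L,col in [(b,(0,255,0)) for b in box(.023,.014,0,.012)]+[(b,(255,255,0)) for b in box(.012,.009,.03,.092)]:
        q=((proj(o[n],(R@L.T).T+G)-[x0,y0]+.5)*8).astype(int); cv2.polylines(j,[q.reshape(-1,1,2)],False,col,1)
    out.append(np.hstack([i,j]))
v=np.vstack(out); cv2.imwrite("pics/l.png",cv2.resize(v,(600,600)))
E
```

```text
[ 0.554146   -0.15282744  0.22657118]
```

View pics/l.png

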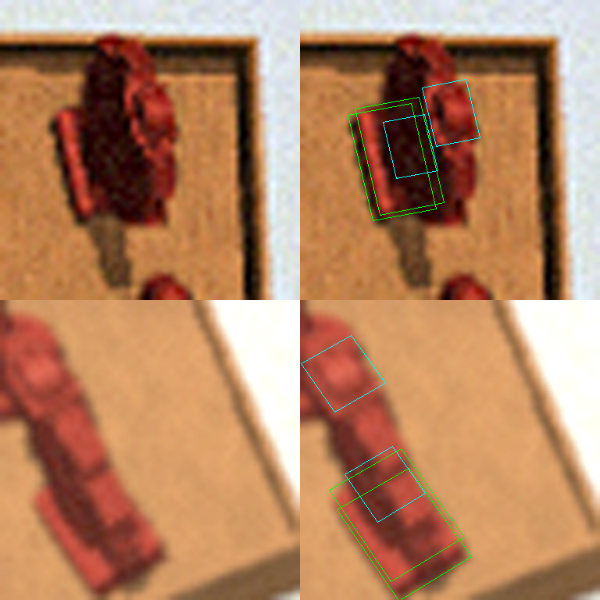

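The overlay fits: foot corners and rib top agree within about 2 mm in both views. Using leaf (0.572, −0.334).

>>> servo_tool(steps=[{"dx": 0.02, "dy": -0.2, "dz": 0, "wx": 0, "wy": 0, "wz": 0.005}, {"dx": 0.04, "dy": -0.4, "dz": 0, "wx": 0, "wy": 0, "wz": 0.01}, {"dx": 0.06, "dy": -0.6, "dz": 0, "wx": 0, "wy": 0, "wz": 0.015}, {"dx": 0.08, "dy": -0.8, "dz": 0, "wx": 0, "wy": 0, "wz": 0.02}, {"dx": 0.1, "dy": -1, "dz": 0, "wx": 0, "wy": 0, "wz": 0.022}])

```text
time_s: 9.37
eef_pos: [0.5641, -0.2528, 0.2265]
eef_rot: [-0.0, 0.996, 0.087, 0.0]
wrist_force: [0.9, -0.4, 0.1]
opening: 1.002
grasp_force: 0.0
```

>>> servo_tool(steps=[{"dx": 0.02, "dy": -0.25, "dz": 0, "wx": 0, "wy": 0, "wz": 0}, {"dx": 0.04, "dy": -0.5, "dz": 0, "wx": 0, "wy": 0, "wz": 0}, {"dx": 0.06, "dy": -0.7, "dz": 0, "wx": 0, "wy": 0, "wz": 0}, {"dx": 0.08, "dy": -0.8, "dz": 0, "wx": 0, "wy": 0, "wz": 0}, {"dx": 0.08, "dy": -0.81, "dz": 0, "wx": 0, "wy": 0, "wz": 0}])

```text
time_s: 9.78
eef_pos: [0.572, -0.3347, 0.2261]
eef_rot: [0.0, 0.996, 0.086, 0.0]
wrist_force: [-1.3, 0.7, -0.1]
opening: 1.0
grasp_force: 0.0
```

>>> servo_tool(steps=[{"dx": 0, "dy": 0, "dz": -0.2, "wx": 0, "wy": 0, "wz": 0}, {"dx": 0, "dy": 0, "dz": -0.4, "wx": 0, "wy": 0, "wz": 0}, {"dx": 0, "dy": 0, "dz": -0.6, "wx": 0, "wy": 0, "wz": 0}, {"dx": 0, "dy": 0, "dz": -0.75, "wx": 0, "wy": 0, "wz": 0}, {"dx": 0, "dy": 0, "dz": -0.8, "wx": 0, "wy": 0, "wz": 0}])

```text
time_s: 10.2
eef_pos: [0.571, -0.3302, 0.1432]
eef_rot: [-0.002, 0.996, 0.088, -0.002]
wrist_force: [-0.7, -0.4, 0.1]
opening: 1.005
grasp_force: 0.0
```

>>> servo_tool(steps=[{"dx": 0, "dy": 0, "dz": -0.2, "wx": 0, "wy": 0, "wz": 0}, {"dx": 0, "dy": 0, "dz": -0.4, "wx": 0, "wy": 0, "wz": 0}, {"dx": 0, "dy": 0, "dz": -0.6, "wx": 0, "wy": 0, "wz": 0}, {"dx": 0, "dy": 0, "dz": -0.8, "wx": 0, "wy": 0, "wz": 0}, {"dx": 0, "dy": 0, "dz": -0.9, "wx": 0, "wy": 0, "wz": 0}])

```text
time_s: 10.62
eef_pos: [0.5716, -0.3312, 0.0545]
eef_rot: [-0.001, 0.996, 0.087, -0.001]
wrist_force: [-0.5, 0.4, 0.3]
opening: 0.995
grasp_force: 0.0
```

```bash
python3 - <<'E'
from h import *
o=grab("d"); print(ctrl.get_obs()["eef_pos"],ctrl.get_obs()["wrist_force"])
a=[]
for n,(x0,y0) in (("top",(360,130)),("scene",(105,225))):
    a.append(cv2.resize(cv2.convertScaleAbs(cv2.imread(f"pics/d_{n}.png")[y0:y0+100,x0:x0+80],alpha=1.6),(400,500),interpolation=cv2.INTER_CUBIC))
cv2.imwrite("pics/d_c.png",np.hstack(a))
E
```

```text
[ 0.57129259 -0.33125909  0.05463101] [ 0.42383494 -0.28700406 -0.60867442]
```

View pics/d_c.png

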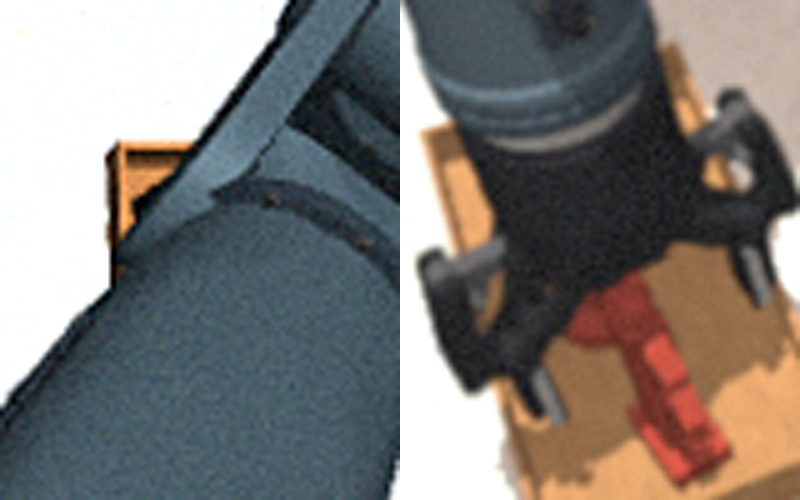

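Scene crop: the fingers (tips about (550,415) and (765,295)) straddle the leaf rib near (650,345), well centred. I trim y and close.

>>> servo_tool(steps=[{"dx": 0, "dy": -0.01, "dz": 0, "wx": 0, "wy": 0, "wz": 0}, {"dx": 0, "dy": -0.02, "dz": 0, "wx": 0, "wy": 0, "wz": 0}, {"dx": 0, "dy": -0.02, "dz": 0, "wx": 0, "wy": 0, "wz": 0}, {"dx": 0, "dy": -0.02, "dz": 0, "wx": 0, "wy": 0, "wz": 0}, {"dx": 0, "dy": -0.02, "dz": 0, "wx": 0, "wy": 0, "wz": 0}], jaw=0.35)

```text
time_s: 11.13
eef_pos: [0.5726, -0.3354, 0.0573]
eef_rot: [0.001, 0.996, 0.087, 0.001]
wrist_force: [-0.1, 0.9, -0.8]
opening: 0.353
grasp_force: 0.0
```

>>> servo_tool(steps=[{"dx": 0, "dy": 0, "dz": 0, "wx": 0, "wy": 0, "wz": 0}, {"dx": 0, "dy": 0, "dz": 0, "wx": 0, "wy": 0, "wz": 0}, {"dx": 0, "dy": 0, "dz": 0, "wx": 0, "wy": 0, "wz": 0}, {"dx": 0, "dy": 0, "dz": 0, "wx": 0, "wy": 0, "wz": 0}, {"dx": 0, "dy": 0, "dz": 0, "wx": 0, "wy": 0, "wz": 0}], jaw=0.25)

```text
time_s: 11.55
eef_pos: [0.5722, -0.3349, 0.0562]
eef_rot: [-0.0, 0.996, 0.087, -0.0]
wrist_force: [-0.0, 0.1, -0.0]
opening: 0.248
grasp_force: 0.0
```

>>> servo_tool(steps=[{"dx": 0, "dy": 0, "dz": 0, "wx": 0, "wy": 0, "wz": 0}, {"dx": 0, "dy": 0, "dz": 0, "wx": 0, "wy": 0, "wz": 0}, {"dx": 0, "dy": 0, "dz": 0, "wx": 0, "wy": 0, "wz": 0}, {"dx": 0, "dy": 0, "dz": 0, "wx": 0, "wy": 0, "wz": 0}, {"dx": 0, "dy": 0, "dz": 0, "wx": 0, "wy": 0, "wz": 0}], jaw=0.1)

```text
time_s: 11.97
eef_pos: [0.5721, -0.3349, 0.0562]
eef_rot: [-0.0, 0.996, 0.087, -0.0]
wrist_force: [-0.0, 0.6, -1.1]
opening: 0.203
grasp_force: 59.5
```

The fingers stopped at about 17–18 mm, so they hold the midrib with 60 N. Lifting.

>>> servo_tool(steps=[{"dx": 0, "dy": 0, "dz": 0.1, "wx": 0, "wy": 0, "wz": 0}, {"dx": 0, "dy": 0, "dz": 0.3, "wx": 0, "wy": 0, "wz": 0}, {"dx": 0, "dy": 0, "dz": 0.5, "wx": 0, "wy": 0, "wz": 0}, {"dx": 0, "dy": 0, "dz": 0.75, "wx": 0, "wy": 0, "wz": 0}, {"dx": 0, "dy": 0, "dz": 1, "wx": 0, "wy": 0, "wz": 0}])

```text
time_s: 12.38
eef_pos: [0.572, -0.3347, 0.1577]
eef_rot: [-0.0, 0.996, 0.087, -0.0]
wrist_force: [0.0, -0.5, -0.4]
opening: 0.2
grasp_force: 59.5
```

>>> servo_tool(steps=[{"dx": 0, "dy": 0, "dz": 0.25, "wx": 0, "wy": 0, "wz": 0}, {"dx": 0, "dy": 0, "dz": 0.5, "wx": 0, "wy": 0, "wz": 0}, {"dx": 0, "dy": 0, "dz": 0.75, "wx": 0, "wy": 0, "wz": 0}, {"dx": 0, "dy": 0, "dz": 0.95, "wx": 0, "wy": 0, "wz": 0}, {"dx": 0, "dy": 0, "dz": 1, "wx": 0, "wy": 0, "wz": 0}])

```text
time_s: 12.8
eef_pos: [0.5737, -0.3361, 0.262]
eef_rot: [0.003, 0.996, 0.087, 0.003]
wrist_force: [0.5, -0.9, 0.8]
opening: 0.201
grasp_force: 59.5
```

```bash
python3 - <<'E'
from h import *
o=grab("e"); c=ctrl.get_obs(); print(c["eef_pos"],c["eef_rot"].round(4),c["grasp_force"])
t=o["scene"]; e=c["eef_pos"]; p=proj(t,e-[0,0,.04])[0]; x0,y0=(p-[40,50]).astype(int)
w=.175; cc,s=np.cos(w),np.sin(w); R=np.array([[cc,-s,0],[s,cc,0],[0,0,1]]); G=e-[0,0,.0522]
i=cv2.convertScaleAbs(cv2.resize(cv2.imread("pics/e_scene.png")[y0:y0+90,x0:x0+80],None,fx=5,fy=5,interpolation=cv2.INTER_CUBIC),alpha=1.6); j=i.copy()
for z in (0,.012):
    L=np.array([[a*.023,b*.014,z] for a,b in((1,1),(1,-1),(-1,-1),(-1,1),(1,1))])
    q=((proj(t,(R@L.T).T+G)-[x0,y0]+.5)*5).astype(int); print(q.tolist()); cv2.polylines(j,[q.reshape(-1,1,2)],False,(0,255,0),1)
print(x0,y0); cv2.imwrite("pics/e_c.png",np.hstack([i,j]))
E
```

```text
[ 0.57279274 -0.33540202  0.25829384] [0.0013 0.9962 0.0871 0.0012] 59.47731971740723
[[277, 296], [205, 335], [153, 258], [223, 223], [277, 296]]
[[270, 274], [197, 312], [144, 236], [215, 200], [270, 274]]
94 195
```

View pics/e_c.png

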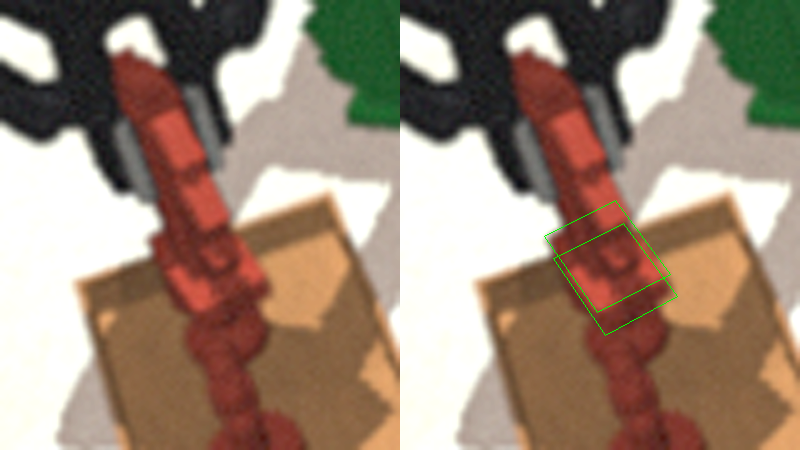

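The crop shows the foot's corners at about (155,240), (188,313) and (268,290), not quite on the predicted box. I'll move the leaf over plain table, let it settle, and measure it there.

>>> servo_tool(steps=[{"dx": 0, "dy": 0.25, "dz": 0, "wx": 0, "wy": 0, "wz": 0}, {"dx": 0, "dy": 0.5, "dz": 0, "wx": 0, "wy": 0, "wz": 0}, {"dx": 0, "dy": 0.75, "dz": 0, "wx": 0, "wy": 0, "wz": 0}, {"dx": 0, "dy": 0.85, "dz": 0, "wx": 0, "wy": 0, "wz": 0}, {"dx": 0, "dy": 0.85, "dz": 0, "wx": 0, "wy": 0, "wz": 0}])

```text
time_s: 13.32
eef_pos: [0.5717, -0.2473, 0.2545]
eef_rot: [-0.001, 0.996, 0.088, -0.001]
wrist_force: [1.2, -0.1, -0.6]
opening: 0.205
grasp_force: 59.5
```

>>> servo_tool(steps=[{"dx": 0, "dy": 0, "dz": 0, "wx": 0, "wy": 0, "wz": 0}, {"dx": 0, "dy": 0, "dz": 0, "wx": 0, "wy": 0, "wz": 0}, {"dx": 0, "dy": 0, "dz": 0, "wx": 0, "wy": 0, "wz": 0}, {"dx": 0, "dy": 0, "dz": 0, "wx": 0, "wy": 0, "wz": 0}, {"dx": 0, "dy": 0, "dz": 0, "wx": 0, "wy": 0, "wz": 0}])

```text
time_s: 13.73
eef_pos: [0.5721, -0.2508, 0.2561]
eef_rot: [-0.0, 0.996, 0.086, -0.0]
wrist_force: [0.5, -0.1, 0.1]
opening: 0.201
grasp_force: 59.5
```

```bash
python3 - <<'E'
from h import *
o=grab("f"); c=ctrl.get_obs(); print(c["eef_pos"],c["eef_rot"].round(4))
e=c["eef_pos"]; w=.175; cc,s=np.cos(w),np.sin(w); R=np.array([[cc,-s,0],[s,cc,0],[0,0,1]]); G=e-[0,0,.0522]
for n in ("scene","top"):
    t=o[n]; 
    for z in (0,.012):
        L=np.array([[a*.023,b*.014,z] for a,b in((1,1),(1,-1),(-1,-1),(-1,1))]); print(n,z,proj(t,(R@L.T).T+G).round(1).tolist())
    m=proj(t,G)[0].astype(int); f=t["frame"].astype(int)
    red=(f[...,0]>1.6*f[...,1])&(f[...,0]>40)
    if n=="top": print(red[m[1]-20:m[1]+20,m[0]-25:m[0]+25].sum()); continue
    x0,y0=m-[18,20]; print(x0,y0)
    for y in range(y0,y0+34): print(y,"".join(f"{min(f[y,x,0]//20,9)}" if red[y,x] else "." for x in range(x0,x0+40)))
E
```

```text
[ 0.57210986 -0.25048873  0.25620345] [-0.      0.9962  0.0867 -0.    ]
scene 0 [[193.9, 237.5], [180.6, 244.6], [168.6, 230.5], [181.6, 223.8]]
scene 0.012 [[192.9, 232.9], [179.4, 240.1], [167.4, 226.0], [180.6, 219.3]]
163 213
213 ...........33233333333..................
214 ...........33322333444..................
215 ...........233333455555.................
216 ...........233334466666.................
217 ............333344566665................
218 ............333334566666................
219 ............3333335566566...............
220 ...........23332234566666...............
221 ..........223333333456666...............
222 ..........3333332233456655..............
223 ...........23333333345555...............
224 ...........2233332333444................
225 ...........2233333333333................
226 ..........33333333333233................
227 ........43332333333333334...............
228 .......333332333333334333...............
229 .......3344323333323344444..............
230 ........344333333323344334..............
231 ........333333333323334433..............
232 .........334443333323333345.............
233 ..........345653333333333566............
234 ...........456654333333345666...........
235 ............566655543344445654..........
236 ............456666654444444443..........
237 .............45666665443333333..........
238 ..............456666543333333...........
239 ...............45666533323..............
240 ................45554333................
241 .................444333.................
242 ..................333...................
243 ........................................
244 ........................................
245 ........................................
246 ........................................
top 0 [[383.5, 151.6], [395.4, 149.4], [400.1, 169.0], [388.1, 171.3]]
top 0.012 [[384.6, 150.2], [396.7, 148.0], [401.4, 167.8], [389.3, 170.0]]
21
```

Measured over plain table, the foot's corners agree with the TCP-centred model to about 1–2 px (2–3 mm), with no yaw error. Carrying it over the rods with 6 cm of clearance and turning to the seat's yaw.

>>> servo_tool(steps=[{"dx": 0.016, "dy": 0.18, "dz": 0, "wx": 0, "wy": 0, "wz": 0}, {"dx": 0.032, "dy": 0.36, "dz": 0, "wx": 0, "wy": 0, "wz": 0}, {"dx": 0.048, "dy": 0.54, "dz": 0, "wx": 0, "wy": 0, "wz": 0}, {"dx": 0.064, "dy": 0.72, "dz": 0, "wx": 0, "wy": 0, "wz": 0}, {"dx": 0.08, "dy": 0.9, "dz": 0, "wx": 0, "wy": 0, "wz": 0}])

```text
time_s: 14.25
eef_pos: [0.5802, -0.1594, 0.2563]
eef_rot: [0.0, 0.996, 0.087, 0.0]
wrist_force: [0.2, -1.2, -0.7]
opening: 0.201
grasp_force: 59.5
```

>>> servo_tool(steps=[{"dx": 0.016, "dy": 0.18, "dz": 0, "wx": 0, "wy": 0, "wz": 0}, {"dx": 0.032, "dy": 0.36, "dz": 0, "wx": 0, "wy": 0, "wz": 0}, {"dx": 0.048, "dy": 0.54, "dz": 0, "wx": 0, "wy": 0, "wz": 0}, {"dx": 0.064, "dy": 0.72, "dz": 0, "wx": 0, "wy": 0, "wz": 0}, {"dx": 0.08, "dy": 0.9, "dz": 0, "wx": 0, "wy": 0, "wz": 0}])

```text
time_s: 14.67
eef_pos: [0.5883, -0.0692, 0.2564]
eef_rot: [0.0, 0.996, 0.087, 0.0]
wrist_force: [0.8, -0.1, -0.9]
opening: 0.203
grasp_force: 59.5
```

>>> servo_tool(steps=[{"dx": 0.016, "dy": 0.18, "dz": 0, "wx": 0, "wy": 0, "wz": -0.018}, {"dx": 0.032, "dy": 0.36, "dz": 0, "wx": 0, "wy": 0, "wz": -0.036}, {"dx": 0.048, "dy": 0.54, "dz": 0, "wx": 0, "wy": 0, "wz": -0.054}, {"dx": 0.064, "dy": 0.72, "dz": 0, "wx": 0, "wy": 0, "wz": -0.072}, {"dx": 0.08, "dy": 0.9, "dz": 0, "wx": 0, "wy": 0, "wz": -0.092}])

```text
time_s: 15.08
eef_pos: [0.5963, 0.0208, 0.2564]
eef_rot: [0.0, 0.998, -0.059, 0.0]
wrist_force: [1.1, 0.7, -0.8]
opening: 0.204
grasp_force: 59.5
```

>>> servo_tool(steps=[{"dx": 0.016, "dy": 0.18, "dz": 0, "wx": 0, "wy": 0, "wz": -0.018}, {"dx": 0.032, "dy": 0.36, "dz": 0, "wx": 0, "wy": 0, "wz": -0.036}, {"dx": 0.048, "dy": 0.54, "dz": 0, "wx": 0, "wy": 0, "wz": -0.054}, {"dx": 0.064, "dy": 0.72, "dz": 0, "wx": 0, "wy": 0, "wz": -0.072}, {"dx": 0.08, "dy": 0.87, "dz": 0, "wx": 0, "wy": 0, "wz": -0.092}])

```text
time_s: 15.5
eef_pos: [0.6043, 0.1082, 0.2564]
eef_rot: [-0.0, 0.979, -0.202, 0.0]
wrist_force: [-0.3, -0.4, -1.3]
opening: 0.2
grasp_force: 59.5
```

>>> servo_tool(steps=[{"dx": 0, "dy": 0, "dz": -0.1, "wx": 0, "wy": 0, "wz": 0}, {"dx": 0, "dy": 0, "dz": -0.25, "wx": 0, "wy": 0, "wz": 0}, {"dx": 0, "dy": 0, "dz": -0.4, "wx": 0, "wy": 0, "wz": 0}, {"dx": 0, "dy": 0, "dz": -0.55, "wx": 0, "wy": 0, "wz": 0}, {"dx": 0, "dy": 0, "dz": -0.7, "wx": 0, "wy": 0, "wz": 0}])

```text
time_s: 15.92
eef_pos: [0.604, 0.1062, 0.185]
eef_rot: [0.0, 0.98, -0.2, -0.0]
wrist_force: [-0.2, -0.5, -0.4]
opening: 0.199
grasp_force: 59.6
```

>>> servo_tool(steps=[{"dx": 0, "dy": 0, "dz": 0, "wx": 0, "wy": 0, "wz": 0}, {"dx": 0, "dy": 0, "dz": 0, "wx": 0, "wy": 0, "wz": 0}, {"dx": 0, "dy": 0, "dz": 0, "wx": 0, "wy": 0, "wz": 0}, {"dx": 0, "dy": 0, "dz": 0, "wx": 0, "wy": 0, "wz": 0}, {"dx": 0, "dy": 0, "dz": 0, "wx": 0, "wy": 0, "wz": 0}])

```text
time_s: 16.33
eef_pos: [0.605, 0.1069, 0.1876]
eef_rot: [-0.0, 0.98, -0.2, 0.001]
wrist_force: [0.4, -0.4, 0.1]
opening: 0.201
grasp_force: 59.5
```

>>> servo_tool(steps=[{"dx": 0, "dy": 0, "dz": -0.08, "wx": 0, "wy": 0, "wz": 0}, {"dx": 0, "dy": 0, "dz": -0.16, "wx": 0, "wy": 0, "wz": 0}, {"dx": 0, "dy": 0, "dz": -0.24, "wx": 0, "wy": 0, "wz": 0}, {"dx": 0, "dy": 0, "dz": -0.32, "wx": 0, "wy": 0, "wz": 0}, {"dx": 0, "dy": 0, "dz": -0.38, "wx": 0, "wy": 0, "wz": 0}])

```text
time_s: 16.75
eef_pos: [0.6034, 0.1071, 0.1465]
eef_rot: [0.0, 0.98, -0.2, -0.001]
wrist_force: [-1.1, -0.7, -0.8]
opening: 0.207
grasp_force: 59.5
```

>>> servo_tool(steps=[{"dx": 0, "dy": 0, "dz": 0, "wx": 0, "wy": 0, "wz": 0}, {"dx": 0, "dy": 0, "dz": 0, "wx": 0, "wy": 0, "wz": 0}, {"dx": 0, "dy": 0, "dz": 0, "wx": 0, "wy": 0, "wz": 0}, {"dx": 0, "dy": 0, "dz": 0, "wx": 0, "wy": 0, "wz": 0}, {"dx": 0, "dy": 0, "dz": 0, "wx": 0, "wy": 0, "wz": 0}])

```text
time_s: 17.17
eef_pos: [0.6046, 0.1071, 0.1489]
eef_rot: [-0.0, 0.98, -0.2, 0.0]
wrist_force: [-0.3, 0.6, -0.2]
opening: 0.203
grasp_force: 59.5
```

```bash
python3 - <<'E'
from h import *
o=grab("g"); c=ctrl.get_obs(); e=c["eef_pos"]; q=c["eef_rot"]; w=2*np.arctan2(q[2],q[1]); print(e,w)
def corners(x,y,z,X,Y,w): 
    cc,s=np.cos(w),np.sin(w); return [[x+cc*a*X-s*b*Y,y+s*a*X+cc*b*Y,z] for a,b in((1,1),(1,-1),(-1,-1),(-1,1))]
t=o["scene"]; fz=e[2]-.0522
m=proj(t,[e[0],e[1],.08])[0].astype(int); x0,y0=m-[22,27]
i=cv2.imread("pics/g_scene.png")[y0:y0+50,x0:x0+44]
i=cv2.convertScaleAbs(cv2.resize(i,None,fx=9,fy=9,interpolation=cv2.INTER_CUBIC),alpha=1.9); j=i.copy()
for cs,col in ((corners(e[0],e[1],fz,.023,.014,w),(0,255,0)),(corners(e[0],e[1],fz+.012,.023,.014,w),(0,255,0)),(corners(.6045,.107,.085,.031,.022,-.405),(255,255,0))):
    k=((proj(t,cs)-[x0,y0]+.5)*9).astype(int); print(k.tolist()); cv2.polylines(j,[k.reshape(-1,1,2)],True,col,1)
cv2.imwrite("pics/g_c.png",np.hstack([i,j])); print(x0,y0,j.shape)
f=o["top"]["frame"].astype(int); print("top seat", proj(o["top"],[.6045,.107,.085])[0].round(1), f[165,236])
E
```

```text
[0.60446738 0.10709186 0.14874181] -0.4037318248772315
[[289, 260], [180, 269], [141, 144], [247, 136]]
[[294, 226], [184, 235], [146, 110], [252, 102]]
[[321, 313], [150, 327], [101, 158], [264, 145]]
319 198 (450, 396, 3)
top seat [234.9 161.2] [47 66 72]
```

View pics/g_c.png

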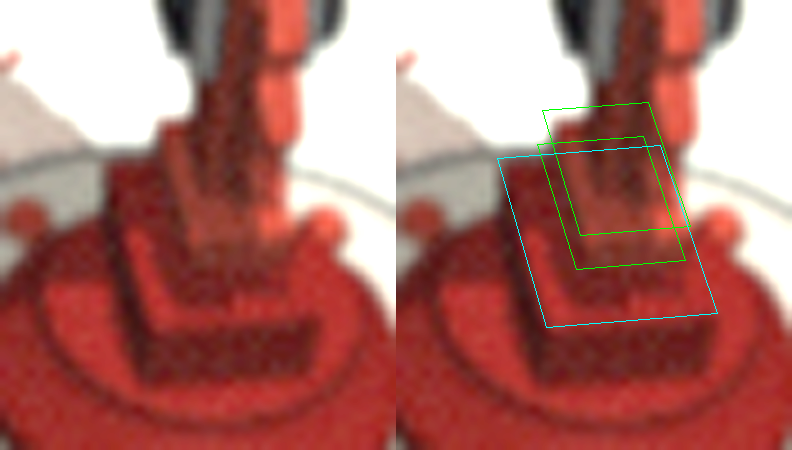

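The block's top corners (152,330), (318,318), (108,165) match the predicted outline within 1 px. The foot's edges run parallel to the block, centred to within about 1–2 mm and about 11 mm above it. One settling call, then hand in.

>>> servo_tool(steps=[{"dx": 0, "dy": 0, "dz": 0, "wx": 0, "wy": 0, "wz": 0}, {"dx": 0, "dy": 0, "dz": 0, "wx": 0, "wy": 0, "wz": 0}, {"dx": 0, "dy": 0, "dz": 0, "wx": 0, "wy": 0, "wz": 0}, {"dx": 0, "dy": 0, "dz": 0, "wx": 0, "wy": 0, "wz": 0}, {"dx": 0, "dy": 0, "dz": 0, "wx": 0, "wy": 0, "wz": 0}])

```text
time_s: 17.68
eef_pos: [0.6042, 0.1071, 0.1483]
eef_rot: [-0.0, 0.98, -0.201, -0.0]
wrist_force: [-0.2, 0.5, -0.7]
opening: 0.204
grasp_force: 59.5
```

```bash
python3 -c "
from h import *
c=ctrl.get_obs(); print(c['eef_pos'],abs(c['dq']).max(),c['grasp_force'])
print(workorder.hand_in())"
```

```text
[0.60419821 0.10708221 0.14828559] 0.0022685644178848004 59.54440712928772
the job is handed in; nothing more can be done
None
```

I squeezed and released the trigger, carried the leaf over the rods, and handed the job in after about 18 s with the leaf held still about 11 mm above the seat, centred to within about 2 mm by my measurement; no verdict came back.

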